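# Truss-rod wrench from the hook rack to the tool caddy

### The arm

A 6-joint arm with a two-finger parallel gripper is mounted at the origin on the work surface. World frame = base frame: x ahead of the robot, y to its left, z up, the work surface at z = 0. Lengths are in m, angles in degrees, forces in N, time in s.
With the tool pointing down it reaches from about 0.3 to 0.75 m from the base axis. Payload 8.5 kg.
Tool frame: the origin (TCP) lies on the centre line of the jaws, within the pads' length; the fingertips stand 11 mm ahead of it and the grasp point (between the pads) lies 8 mm behind it; z points along the fingers, y is the line along which they close (so a half turn about z gives the same grasp; the last joint's range is limited). The gripper opens to 85 mm and grips with 20 to 120 N. Pads are 22 mm wide; open, the fingers measure 114 mm over their backs; the gripper's body (76 mm by 85 mm) begins 54 mm behind the grasp point. The pads swing forward as they close: fully open they stand 13 mm farther back than shut.
Start: joints at [51.492, 21.807, 74.336, -0, 83.858, -12.336], TCP at [0.243, 0.494, 0.242] pointing down, gripper open.
Joint ranges: [-178.18, 178.18], [-50.72, 133.34], [12.68, 142.11], [-81.47, 261.47], [9.98, 163.14], [-165.26, 165.26]. Speed limits (degrees/s): [136.94, 136.94, 180, 180, 180, 180].

### API

Orientations are given as a 3x3 rotation matrix whose columns are the frame's x, y, z axes.
In Python, from rig import env, order, readout, get_image gives the robot as it stands (env), with the cameras as plain functions, the job (order) and the readings (readout).
- The arm moves only by the shell command python3 nudge.py 'ROWS' [FORCE]. ROWS is a JSON list of rows, 1 to 10 of them, each an object with the fields x, y, z (the shift in m), yaw (a turn about the tool's z in degrees), aperture (the finger opening in m); a field left out counts as zero (the opening has to be given); each row shifts and turns the commanded pose from where the row before left it, along the tool's axes as they then stand; what a row does not reach is not made up. A row lasts 1/10 s, in which the tool goes at most 0.05 m and 8.59 degrees, less where a joint would pass 70% of its speed; a pose out of reach is approached as far as the arm can. The fingers move at their own pace and stop on an object; FORCE is the grip in N (left out, the last holds). Time passes only in rows, so rows that do not move let the fingers close. It prints the time, the measured TCP pose, the force, the opening and the grip force at its end. Input that does not fit is refused with a message, and nothing moves.
- readout.observe(): the state, without advancing time (a new reading comes with each control period).
- get_image(name): name is "scene" or "side" or "wrist"; returns a dict with "pixels" (384x512x3 uint8, red, green, blue), "K" (3x3 intrinsics, pixels), "distortion" ([k1, k2, p1, p2, k3] as OpenCV has them; the pictures are not rectified), "extrinsics" (4x4, takes a point from world to camera coordinates). Camera axes: x right, y down, z forward; pixel columns grow to the right and rows downward; lengths in m; the calibration is good to about 2 mm. A picture is of the moment at which its call begins. There is no depth.
- order.close_job(): hands the job in; it is judged then, once.
The state is a dict: "time_s": time; "q": joint angles; "qvel": joint speeds; "joint_efforts": joint torques, N m; "position": TCP position; "tool_rot": TCP orientation; "ft_force": force on the tool from outside, world axes, zero at the start; "wrist_torque": the same for the moment, N m; "grip_width": finger opening in m; "gripper_force": force on a finger pad.
Only numpy, scipy, OpenCV 4.12 (cv2) and the standard library are available. Lean on these libraries where they do the work, as an engineer would, in place of code of your own. Each camera call takes 0.05 s, during which the arm holds its last target. There are 200 camera calls.

### The job

Lift the truss-rod wrench (the loop-handled tool whose shaft ends in a fat round socket) up and off its hook on the bench rack, and lower it, socket first, into the empty well of the wooden tool caddy without dropping it in from above; let go when its socket is down at the bottom, it may then lean. Leave the other two tools hanging on their hooks.

Things in the scene. Friction and masses are not known exactly. Their poses are not given: they have to be found in the camera images.
- wrench: Truss-rod wrench, 0.1-0.2 kg, hanging upright on one of 3 hooks. Top: black upright loop 40 wide (y), 66 tall, 10 thick (x), straight sides 26 tall; its opening, 24 wide, 50 tall, goes through along x. Below: 8 mm shaft, then a fat steel socket, 22 dia, 34 long. Origin: centre of the socket's lower end; z up; loop centre at z = 125 mm: grip its sides there along y. Hook comes from +x.
- hex_key: Bystander on another hook: same black loop, plain thin shaft (6 dia). Origin: lower end; z up; loop centre at z = 150 mm. All hooks: 6 mm rods 105 mm apart along y, from a rail 50 mm behind the loops at +x (top 37 mm above loop centres) through the loop tops; free tip 24 mm in front (-x), turned up 12 mm. To unhook a tool: raise it 25 mm (15 to 35), then draw it 50 mm or more to its -x.
- scraper: Bystander on another hook of the same rack: same kind of black loop as the wrench, and a flat steel blade 50 mm wide at the lower end of its shaft. Origin: middle of the blade's lower edge; z up; loop centre at z = 120 mm.
- caddy: Fixed light-wood tool caddy, 144 (x) by 76 by 80 mm tall, on the left or right of the bench. Two wells, 60 x 60 mm inside, walls 8 mm: the one at its -x end is empty, the other, centred at x = +68 mm, holds three tool handles up to 131 mm tall. Origin: under the middle of the empty well, at bench height; z up; well floor at z = 8 mm, rim at 80 mm.

How it is judged (in metres and radians):
On the way, in this order (a step that is already met when the one before it is completed fails the run):
1. the wrench is off its hook and held by the gripper, 100 mm or more from where it hung (distance of wrench from where it was at the start of the episode above 0.1 m and contact force between the fingers and wrench above 0.5 N), for 0.1 s.
2. the wrench's socket is inside the empty well, below 50 mm above the bench, while the gripper still holds it (z of wrench in the frame of caddy between 0 and 0.05 m and x of wrench in the frame of caddy between -0.032 and 0.032 m and y of wrench in the frame of caddy between -0.032 and 0.032 m and contact force between the fingers and wrench above 0.5 N), for 0.05 s.
At the end, for the whole second after the job is handed in: The wrench rests in the caddy's empty well, the centre of its socket's lower end within 32 mm of the well's middle along either side of the well and less than 30 mm above the caddy's underside, at rest (under 0.03 m/s); the hex key and the scraper hang within 40 mm of where they were (z of wrench in the frame of caddy between 0 and 0.03 m and x of wrench in the frame of caddy between -0.032 and 0.032 m and y of wrench in the frame of caddy between -0.032 and 0.032 m and linear speed of wrench below 0.03 m/s and distance of each of hex_key, scraper from where it was at the start of the episode below 0.04 m); the robot touches nothing.
It fails at once if the hex key or the scraper is taken or knocked from where it hangs (moved over 60 mm) (distance of any of hex_key, scraper from where it was at the start of the episode above 0.06 m).
It also fails if it takes over 35 s, if anything falls off the work surface, if the arm or the gripper's body presses on something with over 40 N, if the wrist force passes 120 N, or if a joint passes its speed limit or range.

## Working session

There is one attempt and no reset: what is moved stays moved. The work goes in short steps, Python scripts to look and compute and a shell command to move; the robot and the scene stay as the last step left them, time stands still between calls to the robot, and variables do not carry over. Pictures are saved under pics/ and viewed, at most 10 in all, crops included, and the job is handed in when it is done.

```bash
ls; mkdir -p pics
cat > h.py <<'E'
import numpy as np, cv2
from rig import env, order, readout, get_image
def save(n,f):
    im=get_image(n); cv2.imwrite(f,cv2.cvtColor(im["pixels"],cv2.COLOR_RGB2BGR)); np.savez(f+".npz",**im); return im
def ray(im,uv):
    E=np.array(im["extrinsics"]); p=cv2.undistortPoints(np.array([[uv]],float),np.array(im["K"]),np.array(im["distortion"]))[0,0]
    R=E[:3,:3]; d=R.T@np.array([p[0],p[1],1]); return -R.T@E[:3,3], d/np.linalg.norm(d)
def plane(im,uv,v,ax=2):
    c,d=ray(im,uv); return c+d*(v-c[ax])/d[ax]
def tri(*obs):
    A=np.zeros((3,3));b=np.zeros(3);L=[]
    for im,uv in obs:
        c,d=ray(im,uv);P=np.eye(3)-np.outer(d,d);A+=P;b+=P@c;L.append((c,P))
    X=np.linalg.solve(A,b);return X,[round(float(np.linalg.norm(P@(X-c)))*1000,1) for c,P in L]
def proj(im,X):
    E=np.array(im["extrinsics"]);r=cv2.Rodrigues(E[:3,:3])[0]
    return cv2.projectPoints(np.array(X,float).reshape(-1,3),r,E[:3,3],np.array(im["K"]),np.array(im["distortion"]))[0][:,0]
E
python3 - <<'E'
from h import *
a=[cv2.cvtColor(save(n,f"pics/{n}0.png")["pixels"],cv2.COLOR_RGB2BGR) for n in("scene","side","wrist")]
for n in("scene","side","wrist"):
    im=np.load(f"pics/{n}0.png.npz");print(n,ray(im,(256,192)))
print(readout.observe())
E
```

```text
nudge.py
pics
rig.py
scene (array([ 1.06438189, -0.45793439,  0.86645647]), array([-0.48622914,  0.43913547, -0.7554742 ]))
side (array([ 0.2383975 , -0.49664041,  0.82228488]), array([ 0.32614131,  0.50779106, -0.79735819]))
wrist (array([0.17760474, 0.52629711, 0.37303911]), array([ 0.252832  , -0.12533876, -0.95935717]))
{'time_s': 0.15, 'q': array([ 5.14902782e+01,  2.18350470e+01,  7.43736835e+01,  3.38539566e-04,
        8.38571703e+01, -1.23357843e+01]), 'qvel': array([ 0.03964235, -0.23987128, -0.25303439,  0.0886376 ,  0.09407515,
        0.03989188]), 'joint_efforts': array([ 2.20211543e-03, -4.48624384e+01, -2.31342012e+01, -2.15411542e-04,
        3.86311789e-03,  7.37045411e-05]), 'position': array([0.24247003, 0.49343312, 0.24183263]), 'tool_rot': array([[-8.97458736e-01,  4.41097832e-01, -7.20756321e-04],
       [ 4.41098349e-01,  8.97458324e-01, -8.96364324e-04],
       [ 2.51464400e-04, -1.12237442e-03, -9.99999339e-01]]), 'ft_force': array([-0.88599312, -1.07178819, -0.19484293]), 'wrist_torque': array([ 0.03729741,  0.03855903, -0.05312707]), 'gripper_force': 0.0, 'grip_width': 0.08577622828993184}
```

View pics/scene0.png

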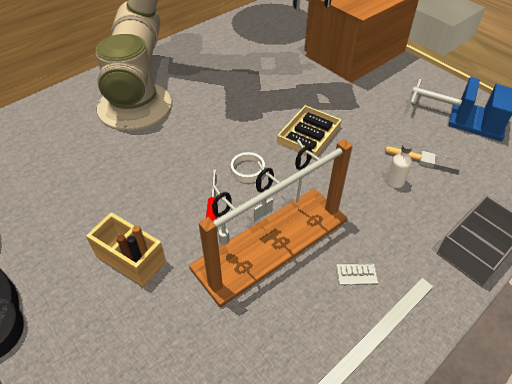

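View pics/side0.png

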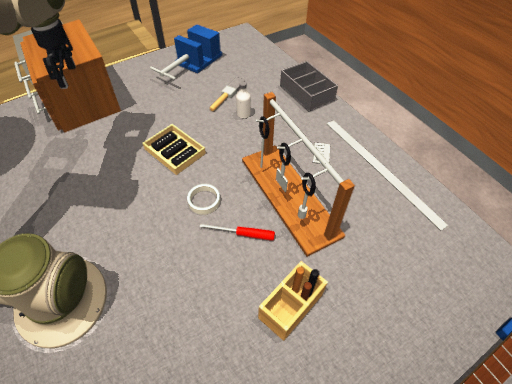

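The wrench is the tool nearest the caddy: loop at scene (222,204) and side (309,184), with the fat socket at scene (223,238) and side (303,212). The caddy's empty well is at scene (110,232) and side (283,310). Next I'll measure on enlarged crops.

Run:
```python
import cv2,numpy as np
a=cv2.imread("pics/scene0.png");b=cv2.imread("pics/side0.png")
A=cv2.resize(a[140:290,80:330],None,fx=3.2,fy=3.2,interpolation=cv2.INTER_CUBIC)
B=cv2.resize(b[110:340,225:365],None,fx=2.6,fy=2.6,interpolation=cv2.INTER_CUBIC)
cv2.imwrite("pics/c1.png",A);cv2.imwrite("pics/c2.png",B)
for n,im in(("scene",a),("side",b)):
    m=(im.max(2)<45).astype(np.uint8)
    k,l,s,c=cv2.connectedComponentsWithStats(m,connectivity=8)
    print(n,[(s[i].tolist(),c[i].round(1).tolist()) for i in range(1,k) if 25<s[i,4]<600])
```

```text
scene [([303, 113, 29, 18, 214], [317.3, 121.7]), ([295, 122, 29, 19, 229], [309.1, 131.3]), ([287, 132, 29, 37, 299], [302.4, 149.0]), ([256, 168, 18, 24, 166], [263.4, 180.1]), ([212, 193, 19, 24, 171], [220.6, 204.4]), ([127, 237, 14, 25, 199], [133.8, 248.9])]
side [([47, 0, 17, 9, 110], [55.4, 3.2]), ([131, 0, 10, 21, 92], [134.9, 9.2]), ([150, 0, 15, 48, 251], [156.8, 21.6]), ([259, 117, 10, 22, 116], [264.1, 128.1]), ([152, 132, 25, 19, 188], [163.6, 141.3]), ([161, 140, 26, 19, 184], [173.6, 149.0]), ([280, 143, 11, 22, 117], [285.1, 154.1]), ([172, 147, 25, 18, 152], [183.3, 155.7]), ([303, 173, 13, 22, 134], [308.9, 184.2]), ([308, 270, 11, 26, 117], [312.7, 279.9])]
```

View pics/c1.png

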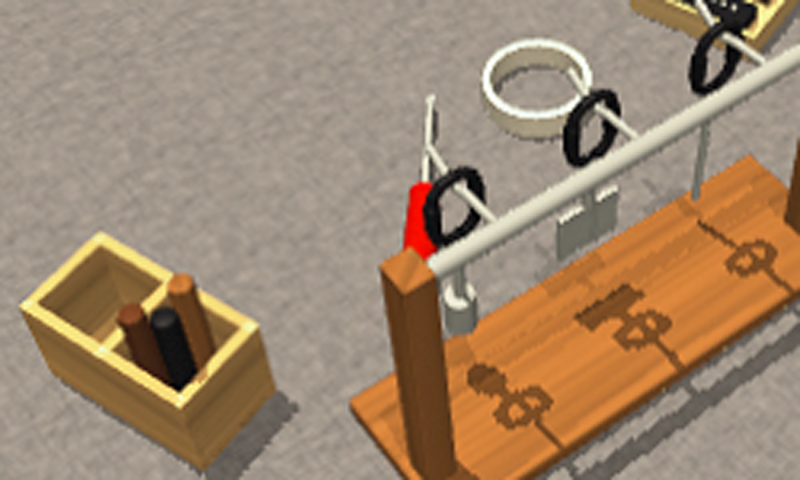

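View pics/c2.png

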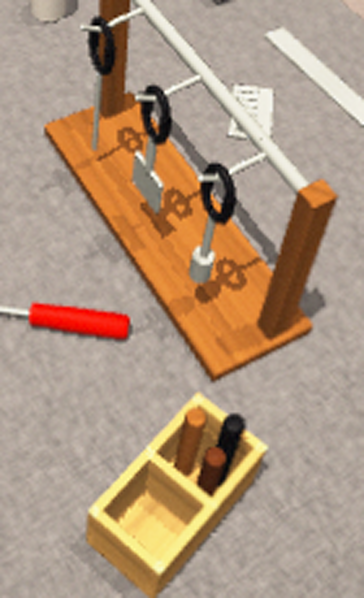

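Crops: wrench loop centre is at c1 (455,206) and c2 (218,194), and its socket at (460,308) and (202,264). The caddy rim corners are clear in both: c1 (22,306), (100,234), (259,326), (183,402).

Run:
```python
from h import *
np.set_printoptions(precision=4,suppress=True)
s=np.load("pics/scene0.png.npz");d=np.load("pics/side0.png.npz")
c1=lambda u,v:((u+.5)/3.2+79.5,(v+.5)/3.2+139.5)
c2=lambda u,v:((u+.5)/2.6+224.5,(v+.5)/2.6+109.5)
L=[tri((s,a),(d,b)) for a,b in (((221.8,204.6),(309.3,184)),((265,179.7),(285.5,154)),((303.1,157.8),(264,128)))]
for x in L: print("loop",*x)
v=L[2][0]-L[0][0];v2=L[1][0]-L[0][0]; print(np.linalg.norm(v2),np.linalg.norm(v),np.degrees(np.arctan2(-v[0],v[1])))
print("sock bottom",*tri((s,c1(461,325)),(d,c2(201,275))))
C=[]
for a,b in (((22,306),(153,571)),((100,234),(90,513)),((259,326),(197,396)),((183,402),(267,441))):
    t=tri((s,c1(*a)),(d,c2(*b)));C.append(t[0]);print("cad",*t,plane(s,c1(*a),.08)[:2],plane(d,c2(*b),.08)[:2])
C=np.array(C)
print([np.linalg.norm(C[i]-C[i-1]) for i in range(4)],C.mean(0))
ex=(C[2]+C[3]-C[0]-C[1])/2;ex/=np.linalg.norm(ex);print("yaw",np.degrees(np.arctan2(ex[1],ex[0])),"well",C.mean(0)-ex*.034)
```

```text
loop [ 0.6107 -0.1376  0.1916] [1.3, 1.3]
loop [ 0.6184 -0.0325  0.1914] [2.1, 2.1]
loop [0.6247 0.072  0.1901] [1.6, 1.6]
0.10540561867733624 0.2101325639369701 -3.814931957709721
sock bottom [ 0.6073 -0.138   0.0658] [1.0, 1.0]
cad [ 0.4047 -0.3499  0.0743] [0.8, 0.8] [ 0.4095 -0.3514] [ 0.4034 -0.3502]
cad [ 0.3874 -0.2819  0.076 ] [1.5, 1.5] [ 0.3904 -0.2812] [ 0.3866 -0.2846]
cad [ 0.5242 -0.2422  0.0741] [1.8, 1.8] [ 0.5277 -0.242 ] [ 0.5218 -0.2461]
cad [ 0.5463 -0.312   0.0828] [0.8, 0.8] [ 0.5443 -0.3107] [ 0.5475 -0.3121]
[np.float64(0.1468727100700113), np.float64(0.07017013688320625), np.float64(0.1424112571791804), np.float64(0.07369159191383835)] [ 0.4656 -0.2965  0.0768]
yaw 15.548864842439833 well [ 0.4329 -0.3056  0.0761]
```

```bash
cat >> h.py <<'E'
def to(x,y,z,yaw):
    o=readout.observe();R=np.array(o["tool_rot"]);p=np.array(o["position"])
    print("t",round(o["time_s"],2),"pos",p.round(4),"d_tool",(R.T@(np.array([x,y,z])-p)).round(4),"turn",round((np.degrees(np.arctan2(R[1,1],R[0,1]))-yaw+90)%180-90,2),"grip",round(o["grip_width"],4),round(o["gripper_force"],1),"F",np.round(o["ft_force"],1),"q6",o["q"][5].round(1))
E
python3 nudge.py '[{"z": -0.02, "yaw": -7.5, "aperture": 0.085}, {"z": -0.02, "yaw": -7.5, "aperture": 0.085}, {"z": -0.02, "yaw": -7.4, "aperture": 0.085}, {"aperture": 0.085}]'
python3 - <<'E'
from h import *
s=np.load("pics/scene0.png.npz");d=np.load("pics/side0.png.npz")
print("post",*tri((s,((408)/3.2+80,(258)/3.2+140)),(d,((317)/2.6+225,(195)/2.6+110))))
to(0.608,-0.137,0.30,86.2)
E
```

```text
time_s: 0.55
position: [0.2429, 0.4941, 0.3045]
tool_rot: [[-0.998, 0.064, 0.003], [0.064, 0.998, 0.004], [-0.003, 0.004, -1.0]]
ft_force: [0.3, -0.0, -0.2]
grip_width: 0.0848
gripper_force: 0.0
post [ 0.6521878  -0.20285164  0.23472092] [4.3, 4.3]
t 0.55 pos [0.2429 0.4941 0.3045] d_tool [-0.4048 -0.6064  0.0033] turn 0.12 grip 0.0848 0.0 F [ 0.3 -0.  -0.2] q6 -34.8
```

```bash
python3 nudge.py '[{"x": -0.02, "y": -0.03, "aperture": 0.085}, {"x": -0.022, "y": -0.034, "aperture": 0.085}, {"x": -0.022, "y": -0.034, "aperture": 0.085}, {"x": -0.022, "y": -0.034, "aperture": 0.085}, {"x": -0.022, "y": -0.034, "aperture": 0.085}, {"x": -0.022, "y": -0.034, "aperture": 0.085}, {"x": -0.022, "y": -0.034, "aperture": 0.085}, {"x": -0.022, "y": -0.034, "aperture": 0.085}, {"x": -0.022, "y": -0.034, "aperture": 0.085}, {"x": -0.022, "y": -0.034, "aperture": 0.085}]' >/dev/null
python3 nudge.py '[{"x": -0.022, "y": -0.034, "aperture": 0.085}, {"x": -0.022, "y": -0.034, "aperture": 0.085}, {"x": -0.022, "y": -0.034, "aperture": 0.085}, {"x": -0.022, "y": -0.034, "aperture": 0.085}, {"x": -0.022, "y": -0.034, "aperture": 0.085}, {"x": -0.022, "y": -0.034, "aperture": 0.085}, {"x": -0.022, "y": -0.03, "aperture": 0.085}, {"x": -0.016, "y": -0.016, "aperture": 0.085}, {"aperture": 0.085}, {"aperture": 0.085}]' >/dev/null
python3 -c "
from h import *
to(0.608,-0.137,0.30,86.2)
to(0.608,-0.137,0.184,86.2)
s=save('wrist','pics/w1.png');print(proj(s,[[.611,-.138,.191],[.611,-.138,.224]]))"
```

```text
t 2.55 pos [ 0.5909 -0.1165  0.301 ] d_tool [-0.0185 -0.0192  0.0009] turn -0.11 grip 0.0849 0.0 F [-0.5  0.9  0.6] q6 -108.5
t 2.55 pos [ 0.5909 -0.1165  0.301 ] d_tool [-0.0187 -0.0194  0.1169] turn -0.11 grip 0.0849 0.0 F [-0.5  0.9  0.6] q6 -108.5
[[230.24697925 219.81914338]
 [226.70583532 236.87493391]]
```

View pics/w1.png

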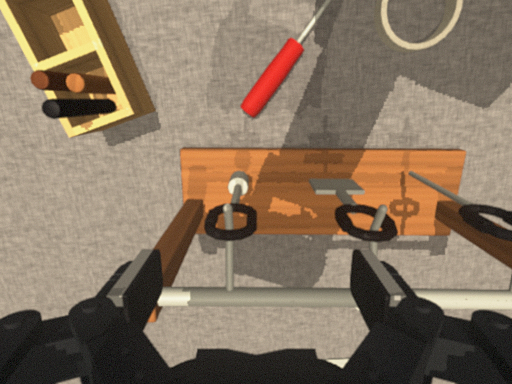

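The wrist view shows the wrench loop at (231,221). My triangulated point projects to (230,220), so they agree. Next I align and descend.

```bash
python3 nudge.py '[{"x": -0.0185, "y": -0.0192, "aperture": 0.085}, {"aperture": 0.085}, {"aperture": 0.085}]' >/dev/null
python3 -c "
from h import *
to(0.608,-0.137,0.184,86.2)"
```

```text
t 2.9 pos [ 0.608  -0.1362  0.3021] d_tool [-1.000e-04 -9.000e-04  1.181e-01] turn 0.02 grip 0.0852 0.0 F [-0.2 -0.4  0.4] q6 -109.7
```

```bash
python3 nudge.py '[{"y": -0.001, "z": 0.03, "aperture": 0.085}, {"z": 0.03, "aperture": 0.085}, {"z": 0.03, "aperture": 0.085}, {"z": 0.018, "aperture": 0.085}, {"z": 0.01, "aperture": 0.085}, {"aperture": 0.085}]' >/dev/null
python3 -c "
from h import *
to(0.608,-0.137,0.184,86.2)"
python3 nudge.py '[{"aperture": 0.03}, {"aperture": 0.03}, {"aperture": 0.03}, {"aperture": 0.03}, {"aperture": 0.03}, {"aperture": 0.03}]' 40
python3 -c "
from h import *
to(0.608,-0.137,0.209,86.2);print(readout.observe()['q'])"
```

```text
t 3.5 pos [ 0.6077 -0.1371  0.1837] d_tool [-0.0003  0.0002 -0.0003] turn 0.06 grip 0.0847 0.0 F [-0.3  0.1  0.2] q6 -109.8
time_s: 4.1
position: [0.6087, -0.138, 0.1852]
tool_rot: [[-0.998, 0.066, 0.002], [0.066, 0.998, -0.0], [-0.002, -0.0, -1.0]]
ft_force: [0.4, 2.3, 5.8]
grip_width: 0.0391
gripper_force: 41.0
t 4.1 pos [ 0.6087 -0.138   0.1852] d_tool [ 0.0007  0.001  -0.0238] turn 0.03 grip 0.0391 41.0 F [0.4 2.3 5.8] q6 -109.9
[-2.36327864e+01  3.16355014e+01  6.71999339e+01  1.87894258e-02
  8.10589567e+01 -1.09867993e+02]
```

Held at 39 mm opening with 41 N. Lift 25 mm, then draw it out.

```bash
python3 nudge.py '[{"z": -0.01, "aperture": 0.03}, {"z": -0.01, "aperture": 0.03}, {"z": -0.006, "aperture": 0.03}, {"aperture": 0.03}, {"aperture": 0.03}]'
python3 -c "
from h import *
to(0.508,-0.131,0.21,86.2)
s=save('side','pics/s2.png')
import cv2
cv2.imwrite('pics/s2c.png',cv2.resize(cv2.imread('pics/s2.png')[80:280,210:380],None,fx=2.5,fy=2.5))"
```

```text
time_s: 4.6
position: [0.6082, -0.138, 0.2102]
tool_rot: [[-0.998, 0.066, -0.0], [0.066, 0.998, 0.0], [0.0, 0.0, -1.0]]
ft_force: [0.2, -0.8, -1.5]
grip_width: 0.0392
gripper_force: 40.6
t 4.6 pos [ 0.6082 -0.138   0.2102] d_tool [0.1004 0.0004 0.0002] turn 0.02 grip 0.0392 40.6 F [ 0.2 -0.8 -1.5] q6 -109.9
```

View pics/s2c.png

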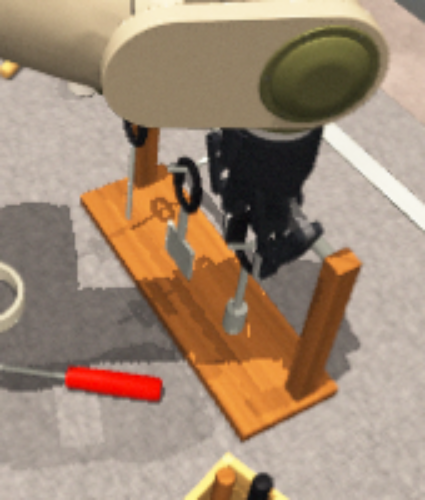

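The crop shows the wrench in the fingers with its socket at crop (235,318), raised, and the other two tools hanging undisturbed. The wrist reads about the wrench's weight, so it isn't caught on the hook. Drawing to -x.

```bash
python3 nudge.py '[{"x": 0.01, "aperture": 0.03}, {"x": 0.015, "aperture": 0.03}, {"x": 0.02, "aperture": 0.03}, {"x": 0.02, "aperture": 0.03}, {"x": 0.02, "aperture": 0.03}, {"x": 0.015, "aperture": 0.03}, {"aperture": 0.03}]'
python3 nudge.py '[{"z": -0.03, "aperture": 0.03}, {"z": -0.03, "yaw": -5, "aperture": 0.03}, {"z": -0.02, "yaw": -7, "aperture": 0.03}, {"yaw": -7, "aperture": 0.03}, {"aperture": 0.03}, {"aperture": 0.03}]'
python3 -c "
from h import *
to(0.433,-0.3055,0.29,105.5)
A=save('side','pics/s3.png')['pixels'];B=save('scene','pics/s3b.png')['pixels']
cv2.imwrite('pics/s3c.png',cv2.resize(np.hstack([A[100:350,180:380],B[100:350,60:260]])[:,:,::-1],None,fx=2,fy=2))"
```

```text
time_s: 5.35
position: [0.5072, -0.1312, 0.2103]
tool_rot: [[-0.998, 0.066, -0.001], [0.066, 0.998, 0.0], [0.001, 0.0, -1.0]]
ft_force: [0.9, 0.5, -2.2]
grip_width: 0.0386
gripper_force: 40.5
time_s: 5.95
position: [0.5088, -0.1314, 0.2897]
tool_rot: [[-0.966, -0.26, -0.001], [-0.26, 0.966, 0.001], [0.001, 0.001, -1.0]]
ft_force: [-0.1, 0.5, -1.9]
grip_width: 0.0392
gripper_force: 41.2
t 5.95 pos [ 0.5088 -0.1314  0.2897] d_tool [ 0.1183 -0.1484 -0.0003] turn -0.45 grip 0.0392 41.2 F [-0.1  0.5 -1.9] q6 -132.5
```

View pics/s3c.png

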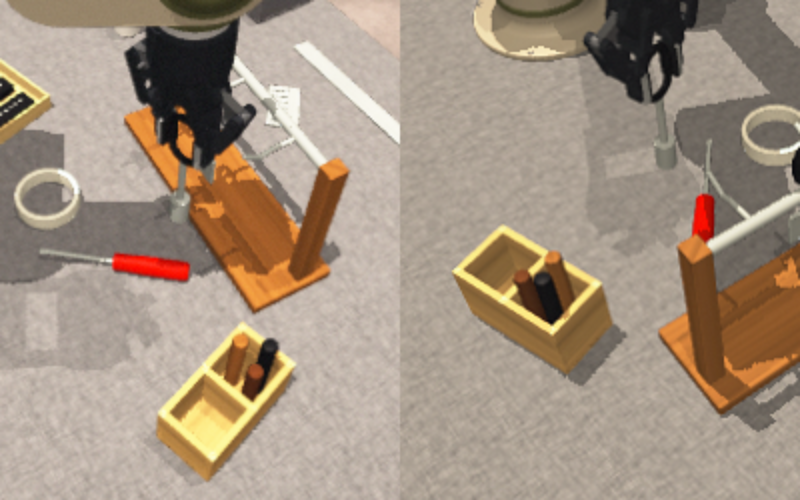

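The wrench is off the hook and held. Its socket's lower end is at side crop (180,220) and scene crop (667,167). I'll check where that is relative to the TCP.

```bash
python3 -c "
from h import *
s=np.load('pics/s3b.png.npz');d=np.load('pics/s3.png.npz')
X,e=tri((s,(193.5,183)),(d,(270,209.5)));o=readout.observe();print(X,e,'sock-tcp',X-o['position'])"
python3 nudge.py '[{"x": 0.011, "y": -0.015, "aperture": 0.03}, {"x": 0.018, "y": -0.022, "aperture": 0.03}, {"x": 0.018, "y": -0.022, "aperture": 0.03}, {"x": 0.018, "y": -0.022, "aperture": 0.03}, {"x": 0.018, "y": -0.022, "aperture": 0.03}, {"x": 0.018, "y": -0.022, "aperture": 0.03}, {"x": 0.011, "y": -0.015, "aperture": 0.03}, {"x": 0.006, "y": -0.008, "aperture": 0.03}, {"aperture": 0.03}, {"aperture": 0.03}]' >/dev/null
python3 -c "
from h import *
to(0.433,-0.3055,0.29,105.5)
A=save('side','pics/s4.png')['pixels'];B=save('scene','pics/s4b.png')['pixels']
cv2.imwrite('pics/s4c.png',cv2.resize(np.hstack([A[200:350,220:370],B[130:280,60:210]])[:,:,::-1],None,fx=2.6,fy=2.6))"
```

```text
[ 0.50829032 -0.13294402  0.16435897] [2.1, 2.1] sock-tcp [-0.00032511 -0.00151907 -0.12531499]
t 7.05 pos [ 0.4338 -0.3046  0.2902] d_tool [ 0.001  -0.0006  0.0002] turn -0.29 grip 0.0392 41.1 F [ 0.2 -0.2 -2.3] q6 -153.1
```

View pics/s4c.png

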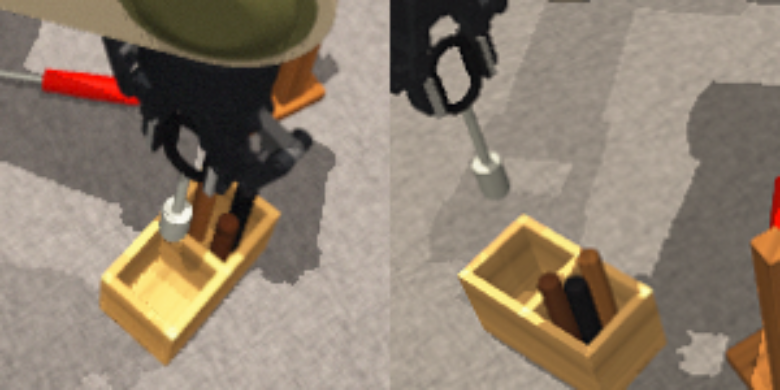

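The socket hangs straight, 125 mm below the TCP, at side crop (172,235) and scene crop (492,195). It is above the empty well. Lowering.

```bash
python3 nudge.py '[{"x": 0.001, "y": -0.0006, "z": 0.02, "aperture": 0.03}, {"z": 0.03, "aperture": 0.03}, {"z": 0.02, "aperture": 0.03}, {"z": 0.01, "aperture": 0.03}, {"z": 0.015, "aperture": 0.03}, {"z": 0.015, "aperture": 0.03}, {"z": 0.015, "aperture": 0.03}, {"z": 0.01, "aperture": 0.03}, {"aperture": 0.03}]'
python3 nudge.py '[{"z": 0.006, "aperture": 0.03}, {"z": 0.006, "aperture": 0.03}, {"z": 0.003, "aperture": 0.03}, {"aperture": 0.03}]'
```

```text
time_s: 8.05
position: [0.4327, -0.3056, 0.1547]
tool_rot: [[-0.965, -0.263, -0.001], [-0.263, 0.965, 0.001], [0.001, 0.001, -1.0]]
ft_force: [0.4, 0.3, -2.1]
grip_width: 0.0392
gripper_force: 41.1
time_s: 8.45
position: [0.4326, -0.306, 0.14]
tool_rot: [[-0.965, -0.263, -0.0], [-0.263, 0.965, 0.0], [0.0, 0.001, -1.0]]
ft_force: [-0.4, 0.6, -1.3]
grip_width: 0.0393
gripper_force: 41.1
```

Still free (the wrist reads only the weight). Feeling for the floor in small steps.

```bash
for i in 1 2 3 ; do :; done; python3 nudge.py '[{"z": 0.003, "aperture": 0.03}, {"z": 0.002, "aperture": 0.03}, {"aperture": 0.03}, {"aperture": 0.03}]' 20
python3 nudge.py '[{"z": 0.002, "aperture": 0.03}, {"aperture": 0.03}, {"aperture": 0.03}]'
```

```text
time_s: 8.85
position: [0.4328, -0.3061, 0.1353]
tool_rot: [[-0.965, -0.263, 0.0], [-0.263, 0.965, 0.0], [-0.0, -0.0, -1.0]]
ft_force: [0.7, 0.1, -1.7]
grip_width: 0.0391
gripper_force: 41.1
time_s: 9.15
position: [0.4327, -0.3061, 0.1333]
tool_rot: [[-0.965, -0.263, -0.0], [-0.263, 0.965, 0.0], [0.0, 0.0, -1.0]]
ft_force: [0.3, 0.5, -1.8]
grip_width: 0.039
gripper_force: 41.1
```

```bash
python3 nudge.py '[{"z": 0.002, "aperture": 0.03}, {"aperture": 0.03}, {"aperture": 0.03}]'
python3 nudge.py '[{"z": 0.002, "aperture": 0.03}, {"aperture": 0.03}, {"aperture": 0.03}]'
```

```text
time_s: 9.45
position: [0.4327, -0.3061, 0.1313]
tool_rot: [[-0.965, -0.263, -0.0], [-0.263, 0.965, 0.0], [0.0, 0.0, -1.0]]
ft_force: [-0.1, 1.0, -1.9]
grip_width: 0.0392
gripper_force: 41.1
time_s: 9.75
position: [0.4327, -0.3061, 0.1293]
tool_rot: [[-0.965, -0.263, -0.0], [-0.263, 0.965, 0.0], [0.0, 0.0, -1.0]]
ft_force: [0.5, -0.8, -2.2]
grip_width: 0.039
gripper_force: 41.1
```

```bash
python3 nudge.py '[{"z": 0.002, "aperture": 0.03}, {"aperture": 0.03}, {"aperture": 0.03}]' | grep -E "pos|ft"
python3 nudge.py '[{"z": 0.002, "aperture": 0.03}, {"aperture": 0.03}, {"aperture": 0.03}]'| grep -E "pos|ft"
```

```text
position: [0.4327, -0.3061, 0.1273]
ft_force: [0.5, 0.1, -0.6]
position: [0.4329, -0.3063, 0.1258]
ft_force: [-0.2, 0.2, 5.0]
```

Floor contact at TCP z 0.126 m, as expected. Release.

```bash
python3 nudge.py '[{"aperture": 0.05}, {"aperture": 0.065}, {"aperture": 0.07}, {"aperture": 0.07}, {"aperture": 0.07}]'
python3 nudge.py '[{"z": -0.01, "aperture": 0.07}, {"z": -0.02, "aperture": 0.07}, {"z": -0.03, "aperture": 0.07}, {"z": -0.03, "aperture": 0.07}, {"z": -0.03, "aperture": 0.07}, {"z": -0.03, "aperture": 0.07}, {"aperture": 0.07}, {"aperture": 0.07}, {"aperture": 0.07}, {"aperture": 0.07}]'
python3 -c "
from h import *
A=save('side','pics/s5.png')['pixels'];B=save('scene','pics/s5b.png')['pixels']
cv2.imwrite('pics/s5c.png',cv2.resize(np.hstack([A[100:350,180:380],B[100:350,60:330]])[:,:,::-1],None,fx=1.7,fy=1.7))"
```

```text
time_s: 10.85
position: [0.4327, -0.3061, 0.1253]
tool_rot: [[-0.965, -0.263, -0.0], [-0.263, 0.965, 0.0], [0.0, 0.0, -1.0]]
ft_force: [-0.1, 0.3, -1.2]
grip_width: 0.07
gripper_force: 0.0
time_s: 11.85
position: [0.4325, -0.3059, 0.2744]
tool_rot: [[-0.965, -0.263, -0.001], [-0.263, 0.965, 0.002], [0.001, 0.002, -1.0]]
ft_force: [0.1, -0.5, -0.5]
grip_width: 0.0701
gripper_force: 0.0
```

View pics/s5c.png

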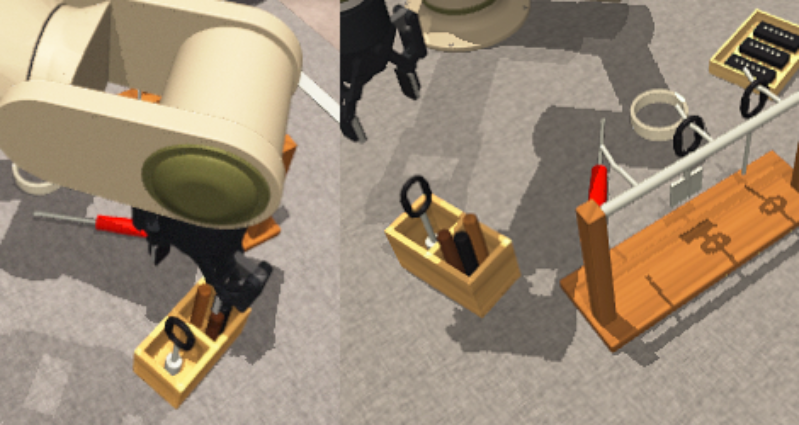

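The wrench stands in the empty well: loop at crop (417,196), socket at (430,240). The gripper is clear above it, and the hex key and scraper still hang on their hooks. A short settle, then I hand it in.

```bash
python3 nudge.py '[{"aperture": 0.07}, {"aperture": 0.07}, {"aperture": 0.07}, {"aperture": 0.07}, {"aperture": 0.07}]' >/dev/null; python3 -c "
from rig import env, order, readout, get_image
print(order.close_job())"
```

```text
the job is handed in; nothing more can be done
None
```

The wrench is standing in the caddy's empty well, set down on the floor before release, with the hex key and scraper still hanging; I handed the job in at about 12.5 s, and no verdict came back.

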